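Brake the dish shuttle, load it, release it

ROBOT

A 7-joint arm with a two-finger parallel gripper is mounted at the origin on the work surface. World frame = base frame: x ahead of the robot, y to its left, z up, the work surface at z = 0. Lengths are in m, angles in rad, forces in N, time in s.
With the tool pointing down it reaches from about 0.4 to 0.875 m from the base axis. Payload 19.3 kg.
Tool frame: the origin (TCP) lies on the centre line of the jaws, within the pads' length; the fingertips stand 14 mm ahead of it and the grasp point (between the pads) lies 5 mm behind it; y points along the fingers, x is the direction in which the jaws open and shut, and the axes are right-handed (so a half turn about y gives the same grasp; the last joint's range is limited). The gripper opens to 85 mm and grips with 20 to 120 N. Pads are 22 mm wide; open, the fingers measure 114 mm over their backs; the gripper's body (76 mm by 85 mm) begins 54 mm behind the grasp point. The pads swing forward as they close: fully open they stand 13 mm farther back than shut.
Start: joints at [1.076, 0.521, -0.036, 1.599, 0.021, 1.021, -0.113], TCP at [0.258, -0.569, 0.245] pointing down, gripper open.
Joint ranges: [-2.91, 2.91], [-0.3, 2.13], [-1.5, 1.42], [0.17, 2.43], [-1.26, 4.41], [0.16, 1.93], [-2.52, 2.52]. Speed limits (rad/s): [1.89, 1.89, 2.39, 2.39, 3.01, 3.01, 3.01].

INTERFACE

Orientations are given as [roll, pitch, yaw] about the fixed x, y, z axes, in that order (R = Rz(yaw) Ry(pitch) Rx(roll)).
In Python, from workcell import monitor, grab_frame, workorder gives the robot as it stands.
- The arm moves only by the tool drive_tool, never from a script. Its argument "steps" is one flat list of numbers, 5 for each row, row after row: the finger opening in mm, from 0 to 85.4, then the shift along the world's x, y, z in mm, then the turn about the world's z in degrees. In form: [fingers, tx, ty, tz, twist, fingers, tx, ty, tz, twist, ...]. A call has exactly 5 rows; each row shifts and turns the commanded pose from where the row before left it; what a row does not reach is not made up. A row lasts 1/12 s, in which the tool goes at most 41.7 mm and 7.16 degrees, less where a joint would pass 70% of its speed; a pose out of reach is approached as far as the arm can. A call is refused whole if a number of a shift passes 41.7 or a number of a turn 7.16, either way. A call with a gripper value outside its range is refused whole. The fingers move at their own pace and stop on an object; "grip_force" is the grip in N (left out, the last holds). Time passes only in rows, so rows that do not move let the fingers close, or fill a call up. It gives the time, the measured TCP pose, the force and the opening at its end, in the units of the state.
- monitor.observe(): the state, without advancing time (a new reading comes with each control period).
- grab_frame(name): name is "side" or "top"; returns a dict with "frame" (480x640x3 uint8, red, green, blue), "vertical_fov" (degrees; the focal length in pixels is half the picture's height over the tangent of half this angle, whatever the lens; pixels are square), "cx", "cy" (the principal point, pixels), "k1" (the pictures are not rectified: a ray, as slopes to the right and down, at radius r is drawn at 1 + k1 r^2 times it, then the intrinsics apply), "xyz" and "orientation" of the camera in the world. Camera axes: x right, y down, z forward; pixel columns grow to the right and rows downward; lengths in m; the calibration is good to about 2 mm. A picture is of the moment at which its call begins. There is no depth.
- workorder.job_done(): hands the job in, once; it reports no verdict.
The state is a dict: "clock": time; "qpos": joint angles; "qd": joint speeds; "joint_efforts": joint torques, N m; "position": TCP position; "tool_rot": TCP orientation; "force": force on the tool from outside, world axes, zero at the start; "moment": the same for the moment, N m; "grip_width": finger opening in m.
Only numpy, scipy, OpenCV 4.12 (cv2) and the standard library are available. Lean on these libraries where they do the work, as an engineer would, in place of code of your own. Each camera call takes 0.05 s, during which the arm holds its last target. There are 200 camera calls.

TASK

Load the dish shuttle: press its red brake lever down, firmly but without overloading it, until the brake grips by itself and let go; then set the canister with the blue lid gently and upright into the shuttle's blue cup and let go. Finally flick the lever all the way back up to free the brake, with the canister still in the cup, the shuttle not shifted along its track and nothing else on the bench disturbed.

Things in the scene. Friction and masses are not known exactly. Their poses are not given: they have to be found in the camera images.
- shuttle: White carriage, plate 135 x 120 mm, top 34 mm above the bench, rolling freely on a grey 380 mm track fixed to the bench. Origin: at bench level under its middle. x: level, from the red lever towards the cup; y: along the track; z: up. Cup axis at x +30 mm, y 0. It starts up to 80 mm either side of the track's middle and must stay within 20 mm of where it was parked.
- hinge (a point): Middle of the brake lever's hinge axis, 60 mm above the bench, 45 mm from the shuttle's origin towards -x. The axis runs along the shuttle's y, between two dark cheeks (8 mm thick, 20 mm to either side, top 73 mm above the bench). From here the lever reaches out towards the shuttle's -x, clear of the track: under the paddle is open bench.
- lever (a joint): Brake lever angle, rad: 0 = fully up (freed, on its stop, bar rising outwards at 0.61); grows as the paddle is pressed; bar level at 0.61. Stiff friction hinge: stays where left, moves at about 4.5 N at the paddle. Somewhere from 0.43 to 0.79 (hidden wear) the shoe meets the strip and it stiffens. 10 to 14 N on the paddle sets the brake, over 20 N overloads it. Freed: below 0.12.
- paddle (a point): Middle of the top face of the red paddle at the lever's end: 40 mm along the lever, 32 mm wide along the hinge axis (can be pinched across this width from above), 10 mm thick. The point is 105 mm from the hinge axis along the lever and 5 mm above the bar's mid-line; it swings about the hinge from 124 mm above the bench (up) to 65 mm (bar level).
- brake_shoe: Black rubber shoe (16 mm roller, springy, gives 2 mm at 50 N) under the lever, 30 mm out from the hinge and 12 mm below the bar's mid-line; origin on the hinge axis, turns with the lever. It presses on the aluminium strip beside the track (top 35 to 45 mm above the bench, unknown). Brake set: more than 8 N between shoe and strip with the lever let go. Over 50 N damages it.
- seat (a point): Centre of the inner floor of the blue cup on the shuttle, 38 mm above the bench. Round cup of 62 mm inner diameter, flaring to 72 mm at its rim 16 mm above this point.
- can_blue_center (a point): The canister to load: steel cylinder, 52 mm diameter, with a blue lid and upright blue post. Point on its axis, 56 mm above its underside, half its full height. The flat lid top is 24 mm above this point; from there the post, 22 mm diameter, rises 32 mm. Grip the post or the body. 0.2 to 0.4 kg. Set it down, never drop or ram it (over 80 N on the cup).
- can_white_center (a point): Look-alike canister with a white lid and post, same sizes, on the other side of the track; leave it alone. Point on its axis 56 mm above its underside.
- dishes_low: Stack of four pinkish dishes, 92 mm diameter, 60 mm high. Origin: centre of underside. Leave alone.
- dishes_tall: Stack of eight pinkish dishes, 92 mm diameter, 120 mm high. Origin: centre of underside. Leave alone.
- burner: Steel gas burner, foot 100 x 80 mm, 157 mm high. Origin: centre of underside. Leave alone.
- spray: White bottle with red cap, 64 mm diameter, 170 mm high. Origin: centre of underside. Leave alone.
- tips: Orange open box, 85 x 120 x 55 mm. Origin: centre of underside. Leave alone.
- needle: Black-handled needle, 170 mm long, lying on the bench. Origin: middle of its underside. Leave alone.
Things that resemble listed ones, but are neither listed nor needed, are in the scene too. Leave any purple or turquoise look-alike of the part that bears can_blue_center alone.

How it is judged:
On the way, in this order (a step that is already met when the one before it is completed fails the run):
1. the brake is set: the lever is pressed down and let go, and the shoe keeps pressing on the strip with more than 8 N (value of joint lever above 0.35 rad and contact force between brake_shoe and anything else above 8 N and contact force between the fingers and shuttle below 0.3 N), for 0.3 s.
2. the blue-lidded canister stands in the cup, let go, while the brake is still set (horizontal distance between can_blue_center and seat below 0.008 m and z of can_blue_center in the frame of seat below 0.06 m and angle between can_blue_center's own z axis and vertical below 0.08 rad and contact force between the fingers and can_blue below 0.3 N and value of joint lever above 0.35 rad and contact force between brake_shoe and anything else above 5 N), for 0.3 s.
At the end, for the whole second after the job is handed in: The lever is back up (within 0.12 rad of its upper stop), the blue-lidded canister stands upright on the floor of the cup (within 8 mm of its axis) and the shuttle is within 20 mm of where it was parked (value of joint lever below 0.12 rad and horizontal distance between can_blue_center and seat below 0.008 m and z of can_blue_center in the frame of seat below 0.06 m and angle between can_blue_center's own z axis and vertical below 0.08 rad and distance of seat from where it was at the start of the episode below 0.02 m); the robot touches nothing.
It fails at once if the brake is overloaded (more than 50 N on the shoe) (contact force between brake_shoe and anything else above 50 N).
It fails at once if the shuttle shifts more than 20 mm along its track (distance of seat from where it was at the start of the episode above 0.02 m).
It fails at once if another thing on the bench is moved by more than 20 mm (distance of any of can_white_center, dishes_low, dishes_tall, burner, spray, tips, needle from where it was at the start of the episode above 0.02 m).
It fails at once if the canister is dropped or rammed into the shuttle (more than 80 N) (contact force between can_blue and shuttle above 80 N).
It also fails if it takes over 64 s, if anything falls off the work surface, if the arm or the gripper's body presses on something with over 40 N, if the wrist force passes 120 N, or if a joint passes its speed limit or range.

## Working session

There is one attempt and no reset: what is moved stays moved. The work goes in short steps, Python scripts to look and compute and a tool call to move; the robot and the scene stay as the last step left them, time stands still between calls to the robot, and variables do not carry over. Pictures are saved under pics/ and viewed, about 8 in all and at most 12, crops included, and the job is handed in when it is done.

Besides the shell and the picture viewer there is one more tool, called after "Call:" as name(argument=value, ...) on one line, values as JSON. drive_tool: Moves the arm, as the interface text tells. Its arguments: {"type":"object","properties":{"steps":{"type":"array"},"grip_force":{"type":"number"}},"required":["steps"]}

```bash
mkdir -p pics; cat > h.py <<'E'
import numpy as np, cv2
from workcell import monitor, grab_frame, workorder
from scipy.spatial.transform import Rotation as R
def cam(n):
    g=grab_frame(n); return g
def K(g):
    f=240/np.tan(np.radians(g['vertical_fov'])/2); return np.array([[f,0,g['cx']],[0,f,g['cy']],[0,0,1.]])
def rot(g):
    o=np.array(g['orientation'],float)
    return o if o.shape==(3,3) else (R.from_euler('xyz',o).as_matrix() if o.size==3 else None)
def ray(g,u,v):
    p=cv2.undistortPointsIter(np.array([[[u,v]]],float),K(g),np.array([g['k1'],0,0,0.]),None,None,(3,50,1e-9))[0,0]
    return np.array(g['xyz'],float),rot(g)@np.array([p[0],p[1],1])
def onz(g,u,v,z):
    o,d=ray(g,u,v); return o+d*(z-o[2])/d[2]
def proj(g,P):
    P=np.atleast_2d(P).astype(float); q=(P-np.array(g['xyz']))@rot(g); s=q[:,:2]/q[:,2:]
    r2=(s**2).sum(1,keepdims=True); s=s*(1+g['k1']*r2); k=K(g)
    return s*k[0,0]+k[:2,2]
E
python3 - <<'E'
from h import *
print(monitor.observe())
for n in('top','side'):
    g=cam(n); cv2.imwrite(f'pics/{n}0.png',g['frame'][...,::-1]); print({k:v for k,v in g.items() if k!='frame'})
    import pickle; pickle.dump(g,open(n+'0.pkl','wb'))
E
```

```text
{'clock': 0.0, 'qpos': array([ 1.07581299,  0.52203068, -0.03632517,  1.59999547,  0.02123022,
        1.02109348, -0.11278417]), 'qd': array([-2.33565682e-04,  1.54774516e-04,  1.44662015e-03,  1.38204095e-03,
        3.49799055e-04, -1.89434072e-03,  4.55971419e-05]), 'joint_efforts': array([ 7.38279450e-04, -9.27105975e+01,  1.97991572e+00, -3.69930947e+01,
        1.77002850e-02,  8.21563764e-03, -6.55805411e-05]), 'position': array([ 0.2574059 , -0.56918522,  0.24471985]), 'tool_rot': array([-1.57090417e+00,  1.13613509e-03, -1.14599356e+00]), 'force': array([ 0.59773934, -0.99068994, -0.23478269]), 'moment': array([-0.02271649,  0.03042753, -0.00194971]), 'grip_width': 0.08542096364999695}
{'vertical_fov': 43.77287253802954, 'cx': 327.5531577252403, 'cy': 241.75842146294815, 'k1': -0.2047119972464342, 'xyz': array([0.39574281, 0.0375315 , 1.45746028]), 'orientation': array([-2.99831683e+00, -1.72238919e-03, -1.56257087e+00])}
{'vertical_fov': 54.87784684050049, 'cx': 319.1667982006994, 'cy': 232.54148140878448, 'k1': -0.11381771687944511, 'xyz': array([0.35789242, 1.01302695, 0.76857921]), 'orientation': array([-2.15771554,  0.0077555 , -2.89737828])}
```

View pics/top0.png

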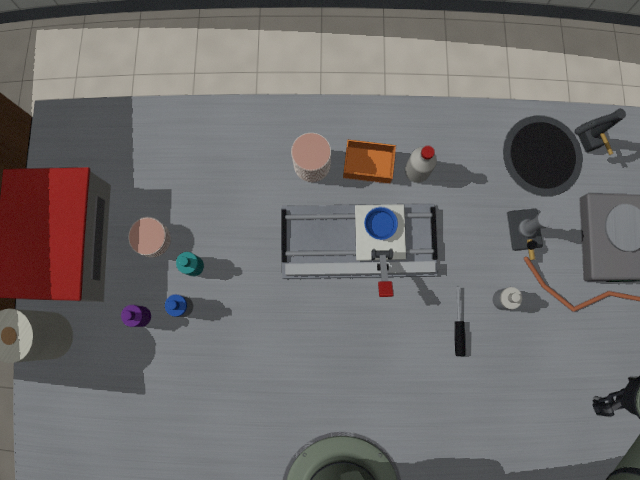

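View pics/side0.png

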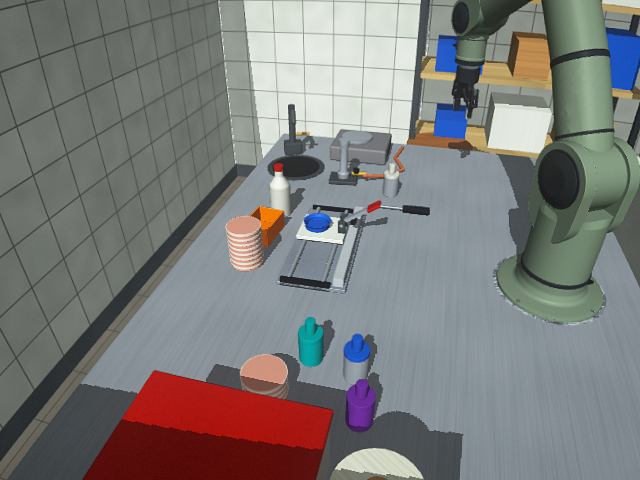

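Candidates for the canister are blue (top 176,305; side 357,350), teal (189,263), purple (135,315) and white (511,298). The blue lid on a steel body is the one I want. The cup is at (381,223) and the red paddle at (386,289).

```bash
cat > m.py <<'E'
from h import *; import pickle
def comps(g,lo,hi,mn=15):
    hsv=cv2.cvtColor(g['frame'],cv2.COLOR_RGB2HSV); m=cv2.inRange(hsv,lo,hi)
    n,l,s,c=cv2.connectedComponentsWithStats(m); return [(i,s[i].tolist(),c[i].round(1).tolist()) for i in range(1,n) if s[i,4]>mn],l
E
python3 - <<'E'
from m import *
T=pickle.load(open('top0.pkl','rb'));S=pickle.load(open('side0.pkl','rb'))
for n,g in(('top',T),('side',S)):
    print(n,'blue');[print(' ',x[1:]) for x in comps(g,(105,140,40),(125,255,255))[0]]
    print(n,'red');[print(' ',x[1:]) for x in comps(g,(0,180,60),(4,255,255))[0]+comps(g,(174,180,60),(180,255,255))[0]]
    a=g['frame'][...,::-1]
    cs=[(176,300,40),(381,250,60)] if n=='top' else [(357,355,45),(335,230,60)]
    cv2.imwrite(f'pics/c_{n}.png',np.hstack([cv2.resize(a[y-r:y+r,x-r:x+r],(400,400),interpolation=cv2.INTER_CUBIC) for x,y,r in cs]))
E
python3 -c "
import cv2,numpy as np
cv2.imwrite('pics/c1.png',cv2.resize(np.vstack([cv2.imread('pics/c_top.png'),cv2.imread('pics/c_side.png')]),(600,600)))"
```

```text
top blue
  ([365, 208, 32, 32, 811], [380.6, 223.0])
  ([165, 295, 22, 22, 380], [175.5, 305.2])
top red
  ([422, 147, 12, 12, 110], [427.3, 152.2])
  ([0, 168, 90, 132, 10627], [42.8, 232.4])
  ([379, 282, 14, 15, 186], [385.1, 289.0])
side blue
  ([606, 28, 34, 62, 1702], [623.2, 57.2])
  ([435, 36, 25, 37, 702], [446.3, 54.1])
  ([479, 65, 3, 9, 21], [480.3, 69.0])
  ([434, 104, 33, 35, 949], [449.9, 121.4])
  ([304, 213, 27, 20, 410], [317.0, 222.2])
  ([344, 334, 26, 29, 544], [356.6, 349.2])
side red
  ([274, 163, 9, 9, 65], [277.8, 166.7])
  ([367, 201, 13, 11, 80], [373.5, 206.2])
  ([83, 371, 250, 109, 19212], [212.1, 435.1])
```

View pics/c1.png

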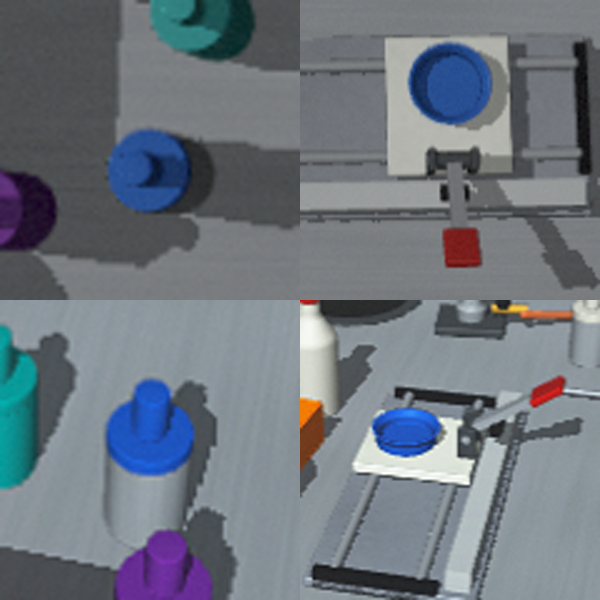

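```bash
python3 - <<'E'
from m import *
T=pickle.load(open('top0.pkl','rb'));S=pickle.load(open('side0.pkl','rb'))
def tri(a,b):
    (o1,d1),(o2,d2)=ray(T,*a),ray(S,*b); A=np.c_[d1,-d2]; s=np.linalg.lstsq(A,o2-o1,rcond=None)[0]
    p,q=o1+s[0]*d1,o2+s[1]*d2; return (p+q)/2*1e3,np.linalg.norm(p-q)*1e3
np.set_printoptions(precision=1,suppress=True)
print('lid top circle', onz(T,176,305.3,.079)*1e3,'post top',onz(T,172.5,304.7,.112)*1e3, 'side post', onz(S,357.6,336,.112)*1e3)
print('rim top',onz(T,380.9,223.7,.054)*1e3,'rim side',onz(S,317.3,222,.05)*1e3)
print('paddle top',onz(T,385.6,289,.124)*1e3,tri((385.6,289),(373.5,206.2)))
for u,v in [(379,282),(392,282),(379,296),(393,296)]: print(onz(T,u,v,.124)*1e3)
# track direction from aluminium strip outer edge / end bars
g=T
h=cv2.cvtColor(T['frame'],cv2.COLOR_RGB2HSV); 
m=((h[...,1]<40)&(h[...,2]>190)).astype(np.uint8); n,l,s,c=cv2.connectedComponentsWithStats(m)
for i in range(1,n):
    if s[i,4]>300: print(s[i],c[i],)
for w in [(355,205),(404,205),(355,259),(405,260)]: print('plate',onz(T,*w,.034)*1e3)
for w in [(283,207),(436,206),(285,277),(437,277)]: print('track',onz(T,*w,.03)*1e3)
for w in [(529,225),(462,340),(460,292)]: print(onz(T,*w,0)*1e3)
E
```

```text
lid top circle [441.9 388.9  79. ] post top [442.  388.8 112. ] side post [442.4 388.6 112. ]
rim top [642.9 -90.3  54. ] rim side [643.2 -86.4  50. ]
paddle top [482.4 -93.9 124. ] (array([483.3, -94.2, 120.2]), np.float64(1.1325938598511807))
[498.1 -79.1 124. ]
[ 498.2 -108.4  124. ]
[466.7 -79.1 124. ]
[ 466.9 -110.5  124. ]
plate [692.  -29.2  34. ]
plate [ 693.3 -149.    34. ]
plate [559.9 -29.4  34. ]
plate [ 558.3 -149.9   34. ]
track [686.4 146.1  30. ]
track [ 692.6 -228.7   30. ]
track [515.5 138.1  30. ]
track [ 518. -228.   30.]
[ 653.3 -474.4    0. ]
[ 365.8 -294.4    0. ]
[ 483.7 -290.7    0. ]
```

Call:
drive_tool(steps=[0,17,36.5,0,-5.8,0,17,36.5,0,-5.8,0,17,36.5,0,-5.8,0,17,36.5,0,-5.8,0,17,36.5,0,0], grip_force=30)

```text
clock: 0.52
position: [0.3428, -0.385, 0.2451]
tool_rot: [-1.571, 0.0, -1.558]
force: [1.5, -0.0, -0.7]
grip_width: 0.0256
```

Call:
drive_tool(steps=[0,17,36.5,0,0,0,17,36.5,0,0,0,17,36.5,0,0,0,17,36.5,0,0,0,17,36.5,0,0])

```text
clock: 0.93
position: [0.4278, -0.2025, 0.2453]
tool_rot: [-1.571, -0.0, -1.551]
force: [1.9, -1.1, -0.5]
grip_width: 0.0001
```

Call:
drive_tool(steps=[0,17,36.5,0,0,0,17,36.5,0,0,0,17,36.5,0,0,0,6,0,-30,0,0,0,0,-30,0])

```text
clock: 1.35
position: [0.4868, -0.0925, 0.1854]
tool_rot: [-1.567, 0.0, -1.547]
force: [0.3, -1.1, -0.3]
grip_width: -0.0
```

Call:
drive_tool(steps=[0,1,0,-20,0,0,0,0,-12,0,0,0,0,-10,0,0,-5,0,-8,0,0,-4,0,-8,0])

```text
clock: 1.77
position: [0.4768, -0.095, 0.1271]
tool_rot: [-1.569, -0.0, -1.551]
force: [2.5, 0.6, 2.9]
grip_width: 0.0
```

Call:
drive_tool(steps=[0,-2,0,-5,0,0,-2,0,-5,0,0,-1,0,-4,0,0,-1,0,-4,0,0,0,0,0,0])

```text
clock: 2.18
position: [0.47, -0.095, 0.1088]
tool_rot: [-1.572, 0.0, -1.551]
force: [0.5, 0.4, 0.1]
grip_width: -0.0002
```

```bash
python3 - <<'E'
from m import *
print(monitor.observe()['force'],monitor.observe()['position'])
S=cam('side');T=cam('top')
c=lambda g,x,y,r:cv2.resize(g['frame'][y-r:y+r,x-r:x+r,::-1],(400,400),interpolation=cv2.INTER_CUBIC)
cv2.imwrite('pics/p1.png',np.hstack([c(S,370,205,50),c(T,385,270,50)]))
for lo,hi in (((0,180,60),(4,255,255)),((174,180,60),(180,255,255))): print([x[1:] for x in comps(S,lo,hi)[0]])
E
```

```text
[0.48525015 0.41861407 0.05555521] [ 0.47004481 -0.09502868  0.1087567 ]
[([274, 163, 9, 9, 65], [277.8, 166.7]), ([372, 213, 14, 9, 74], [378.0, 217.3]), ([83, 371, 250, 109, 19233], [212.0, 435.1])]
[]
```

View pics/p1.png

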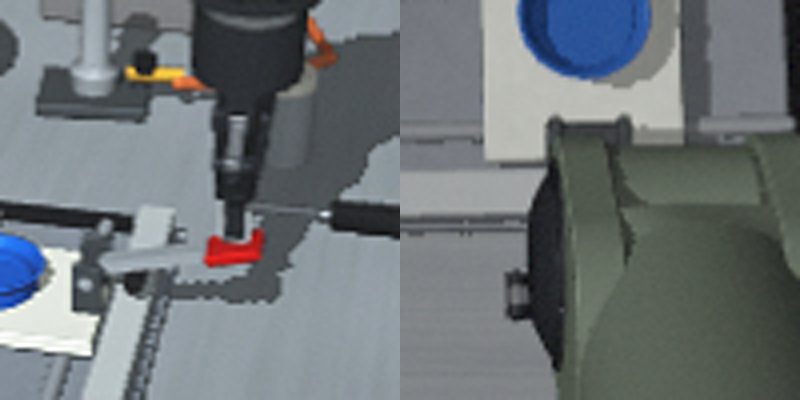

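Call:
drive_tool(steps=[0,0,0,-2,0,0,-1,0,-2,0,0,0,0,-2,0,0,-1,0,-1.5,0,0,0,0,-1,0])

```text
clock: 2.7
position: [0.4687, -0.095, 0.1007]
tool_rot: [-1.57, -0.0, -1.551]
force: [0.8, -0.3, 3.0]
grip_width: -0.0002
```

Call:
drive_tool(steps=[0,0,0,-0.8,0,0,0,0,-0.8,0,0,0,0,-0.8,0,0,0,0,-0.8,0,0,0,0,-0.8,0])

```text
clock: 3.12
position: [0.4683, -0.095, 0.0967]
tool_rot: [-1.571, 0.0, -1.551]
force: [-0.9, -0.3, 4.1]
grip_width: 0.0002
```

Call:
drive_tool(steps=[0,0,0,-0.8,0,0,0,0,-0.8,0,0,0,0,-0.8,0,0,0,0,-0.8,0,0,0,0,-0.8,0])

```text
clock: 3.53
position: [0.4685, -0.0949, 0.0927]
tool_rot: [-1.571, 0.0, -1.551]
force: [-2.0, 0.1, 2.7]
grip_width: -0.0002
```

Call:
drive_tool(steps=[0,0,0,-0.8,0,0,0,0,-0.8,0,0,0,0,-0.8,0,0,0,0,-0.8,0,0,0,0,-0.8,0])

```text
clock: 3.95
position: [0.4685, -0.0949, 0.0887]
tool_rot: [-1.571, 0.0, -1.551]
force: [-1.9, 0.0, 3.9]
grip_width: -0.0
```

Call:
drive_tool(steps=[0,-0.4,0,-0.8,0,0,-0.4,0,-0.8,0,0,-0.4,0,-0.8,0,0,-0.4,0,-0.8,0,0,-0.4,0,-0.8,0])

```text
clock: 4.37
position: [0.467, -0.0949, 0.0849]
tool_rot: [-1.57, -0.0, -1.551]
force: [2.9, 0.0, 3.9]
grip_width: 0.0
```

Call:
drive_tool(steps=[0,0,0,-0.8,0,0,0,0,-0.8,0,0,0,0,-0.8,0,0,0,0,-0.8,0,0,0,0,-0.8,0])

```text
clock: 4.78
position: [0.4666, -0.0949, 0.0807]
tool_rot: [-1.571, 0.0, -1.551]
force: [1.5, -0.3, 3.4]
grip_width: -0.0002
```

Call:
drive_tool(steps=[0,0,0,-0.8,0,0,0,0,-0.8,0,0,0,0,-0.8,0,0,0,0,-0.8,0,0,0,0,-0.8,0])

```text
clock: 5.2
position: [0.4664, -0.095, 0.0767]
tool_rot: [-1.571, 0.0, -1.551]
force: [0.8, 0.0, 3.4]
grip_width: -0.0002
```

Call:
drive_tool(steps=[0,0,0,-0.8,0,0,0,0,-0.8,0,0,0,0,-0.8,0,0,0,0,-0.8,0,0,0,0,-0.8,0])

```text
clock: 5.62
position: [0.4664, -0.095, 0.0727]
tool_rot: [-1.571, 0.0, -1.551]
force: [0.4, 0.4, 4.3]
grip_width: -0.0002
```

Call:
drive_tool(steps=[0,0,0,-0.8,0,0,0,0,-0.8,0,0,0,0,-0.8,0,0,0,0,-0.8,0,0,0,0,-0.8,0])

```text
clock: 6.03
position: [0.4665, -0.095, 0.0689]
tool_rot: [-1.571, -0.0, -1.551]
force: [-1.6, 0.6, 9.6]
grip_width: -0.0001
```

Call:
drive_tool(steps=[0,0,0,-0.3,0,0,0,0,-0.3,0,0,0,0,-0.2,0,0,0,0,-0.2,0,0,0,0,0,0])

```text
clock: 6.45
position: [0.4665, -0.095, 0.0679]
tool_rot: [-1.571, -0.0, -1.551]
force: [-1.5, 0.3, 10.1]
grip_width: -0.0001
```

Call:
drive_tool(steps=[0,0,0,-0.3,0,0,0,0,-0.3,0,0,0,0,-0.2,0,0,0,0,-0.2,0,0,0,0,0,0])

```text
clock: 6.87
position: [0.4666, -0.095, 0.067]
tool_rot: [-1.571, -0.0, -1.551]
force: [-2.1, -0.0, 11.6]
grip_width: 0.0002
```

Call:
drive_tool(steps=[0,0,0,1,0,0,0,0,3,0,0,0,0,20,0,0,0,0,35,0,0,0,0,35,0])

```text
clock: 7.28
position: [0.4655, -0.0948, 0.1613]
tool_rot: [-1.574, 0.001, -1.551]
force: [1.1, -0.7, 0.0]
grip_width: 0.0
```

Call:
drive_tool(steps=[50,-2,40,10,0,50,-2,40,0,0,50,-2,40,0,0,50,-2,40,0,0,50,-2,40,0,0])

```text
clock: 7.7
position: [0.4559, 0.1067, 0.171]
tool_rot: [-1.571, -0.0, -1.551]
force: [1.5, 0.0, 0.1]
grip_width: 0.0501
```

```bash
python3 - <<'E'
from m import *
print(monitor.observe()['force'],monitor.observe()['position'])
S=cam('side');T=cam('top')
c=lambda g,x,y,r:cv2.resize(g['frame'][y-r:y+r,x-r:x+r,::-1],(400,400),interpolation=cv2.INTER_CUBIC)
cv2.imwrite('pics/p2.png',np.hstack([c(S,340,225,50),c(T,385,260,50)]))
for g in (S,T): print([x[1:] for x in comps(g,(0,180,60),(4,255,255))[0]],[x[1:] for x in comps(g,(105,140,40),(125,255,255))[0]])
E
```

```text
[1.50525005 0.00642072 0.13073264] [0.45594554 0.10669188 0.17101871]
[([274, 163, 9, 9, 65], [277.8, 166.7]), ([379, 226, 6, 8, 35], [381.5, 229.7]), ([83, 371, 250, 109, 19250], [212.0, 435.1])] [([597, 27, 43, 63, 2234], [618.7, 56.9]), ([442, 37, 43, 37, 998], [467.9, 57.9]), ([434, 104, 33, 35, 1003], [450.4, 120.8]), ([304, 213, 27, 20, 410], [317.0, 222.2]), ([344, 334, 26, 29, 543], [356.6, 349.2])]
[([422, 147, 12, 12, 117], [427.3, 152.4]), ([0, 168, 90, 132, 10755], [42.7, 232.4]), ([377, 291, 12, 16, 183], [382.5, 298.4])] [([365, 208, 32, 32, 813], [380.6, 223.0]), ([165, 295, 22, 22, 378], [175.5, 305.2])]
```

View pics/p2.png

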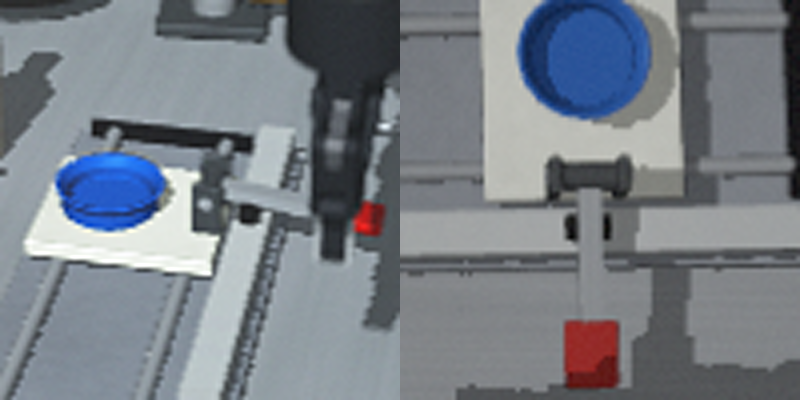

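Call:
drive_tool(steps=[50,-2,40.3,0,0,50,-2,40.3,0,0,50,-2,40.3,0,0,50,-2,40.3,0,0,50,-2,40.3,0,0])

```text
clock: 8.22
position: [0.4459, 0.3083, 0.1708]
tool_rot: [-1.571, -0.0, -1.551]
force: [1.5, -0.0, -0.5]
grip_width: 0.0501
```

Call:
drive_tool(steps=[50,-2,40.3,0,0,50,-2,40.3,0,0,50,0,0,0,0,50,0,0,-10,0,50,0,0,0,0])

```text
clock: 8.63
position: [0.4419, 0.3861, 0.1588]
tool_rot: [-1.573, -0.002, -1.551]
force: [-0.0, -0.7, -0.0]
grip_width: 0.0501
```

Call:
drive_tool(steps=[50,0,1.5,-25,0,50,0,1,-20,0,50,0,0,-10,0,50,0,0,-8,0,50,0,0,0,0])

```text
clock: 9.05
position: [0.4424, 0.3884, 0.0966]
tool_rot: [-1.572, -0.002, -1.552]
force: [-0.4, -0.1, 0.5]
grip_width: 0.05
```

Call:
drive_tool(steps=[0,0,0,0,0,0,0,0,0,0,0,0,0,0,0,0,0,0,0,0,0,0,0,0,0], grip_force=60)

```text
clock: 9.47
position: [0.443, 0.39, 0.0986]
tool_rot: [-1.57, 0.001, -1.551]
force: [0.7, 0.3, 7.6]
grip_width: 0.0203
```

Call:
drive_tool(steps=[0,0,0,2,0,0,0,0,4,0,0,0,0,6,0,0,0,0,8,0,0,0,0,0,0])

```text
clock: 9.88
position: [0.4431, 0.3901, 0.1196]
tool_rot: [-1.569, 0.001, -1.551]
force: [0.0, 0.3, -2.3]
grip_width: 0.02
```

```bash
python3 - <<'E'
from m import *
print(monitor.observe()['force'],monitor.observe()['position'])
S=cam('side');T=cam('top')
c=lambda g,x,y,r:cv2.resize(g['frame'][y-r:y+r,x-r:x+r,::-1],(400,400),interpolation=cv2.INTER_CUBIC)
cv2.imwrite('pics/p3.png',np.hstack([c(S,357,345,60),c(T,175,300,60)]))
E
```

```text
[ 0.03621637  0.28265302 -2.25200193] [0.44308178 0.39013162 0.11955146]
```

View pics/p3.png

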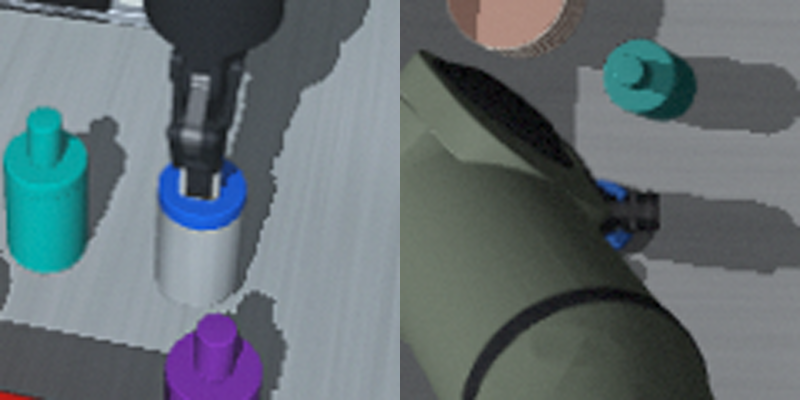

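Call:
drive_tool(steps=[0,0,0,15,0,0,0,0,20,0,0,0,0,20,0,0,7,-15,15,0,0,11,-27,5,0])

```text
clock: 10.4
position: [0.4599, 0.3505, 0.1948]
tool_rot: [-1.569, 0.003, -1.547]
force: [1.3, 1.0, -3.9]
grip_width: 0.0205
```

Call:
drive_tool(steps=[0,14,-34,0,0,0,14,-34,0,0,0,14,-34,0,0,0,14,-34,0,0,0,14,-34,0,0])

```text
clock: 10.82
position: [0.5308, 0.1759, 0.1927]
tool_rot: [-1.571, -0.0, -1.551]
force: [0.3, 1.9, -3.1]
grip_width: 0.0205
```

Call:
drive_tool(steps=[0,14,-34,0,0,0,14,-34,0,0,0,14,-34,0,0,0,14,-34,0,0,0,14,-34,0,0])

```text
clock: 11.23
position: [0.6008, 0.0058, 0.1926]
tool_rot: [-1.571, -0.0, -1.551]
force: [0.2, -0.5, -3.1]
grip_width: 0.0204
```

Call:
drive_tool(steps=[0,14,-34,0,0,0,14,-34,0,0,0,9,-20,0,0,0,6,-9,0,0,0,0,0,0,0])

```text
clock: 11.65
position: [0.644, -0.092, 0.1922]
tool_rot: [-1.571, -0.001, -1.554]
force: [-0.5, 1.2, -3.7]
grip_width: 0.0199
```

Call:
drive_tool(steps=[0,0,2.5,-5,0,0,0,0,-10,0,0,0,0,-10,0,0,0,0,-5,0,0,0,0,0,0])

```text
clock: 12.07
position: [0.6426, -0.086, 0.1609]
tool_rot: [-1.573, 0.0, -1.55]
force: [-0.3, -0.1, -2.6]
grip_width: 0.0203
```

```bash
python3 - <<'E'
from m import *
np.set_printoptions(precision=1,suppress=True)
p=monitor.observe()['position'];print(monitor.observe()['force'],p*1e3)
S=cam('side');T=cam('top')
c=lambda g,x,y,r:cv2.resize(g['frame'][y-r:y+r,x-r:x+r,::-1],(400,400),interpolation=cv2.INTER_CUBIC)
cv2.imwrite('pics/p4.png',np.hstack([c(S,320,205,50),c(T,382,225,50)]))
for g in (S,T): print([x[1:] for x in comps(g,(105,140,40),(125,255,255))[0]])
E
```

```text
[-0.3 -0.1 -2.6] [642.6 -86.  160.9]
[([563, 24, 77, 66, 4179], [602.3, 56.1]), ([435, 35, 51, 39, 1656], [459.5, 54.6]), ([434, 104, 33, 35, 1003], [450.4, 120.8]), ([309, 184, 18, 18, 142], [317.8, 196.1]), ([304, 216, 27, 17, 262], [316.8, 224.8])]
[([365, 218, 11, 20, 96], [368.9, 227.9])]
```

View pics/p4.png

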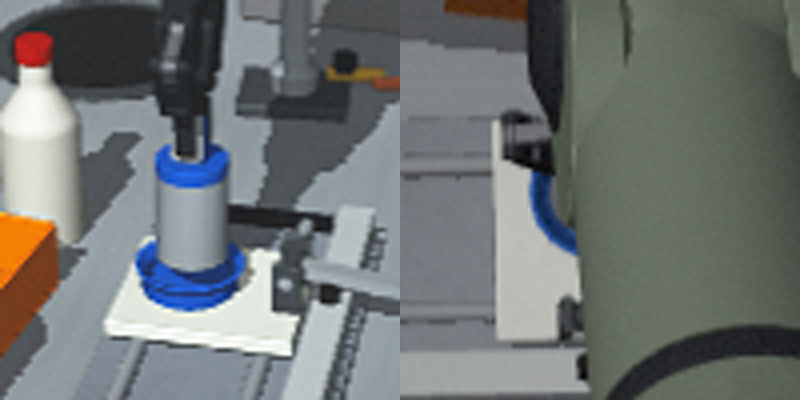

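```bash
python3 - <<'E'
from m import *
np.set_printoptions(precision=2,suppress=True)
S=pickle.load(open('side0.pkl','rb'))
print('cup rim',proj(S,[[.643,-.090,.054],[.643,-.087,.054],[.646,-.09,.054]]),'obs col 317.0-317.3')
print('lid top',proj(S,[[.6420,-.086,.142],[.645,-.086,.142],[.642,-.083,.142]]))
g=cam('side');print(monitor.observe()['position'])
h=cv2.cvtColor(g['frame'],cv2.COLOR_RGB2HSV)
m=cv2.inRange(h,(105,140,40),(125,255,255))
for r in range(184,202): x=np.where(m[r,300:340])[0]; print(r,(x.min()+300,x.max()+300) if len(x) else None, end=' ')
for r in (212,214,216,218): x=np.where(m[r,300:345])[0]+300; print('\n',r,x)
E
```

```text
cup rim [[317.65 220.21]
 [317.4  220.75]
 [316.65 220.08]] obs col 317.0-317.3
lid top [[317.35 194.35]
 [316.31 194.23]
 [317.09 194.85]]
[ 0.64 -0.09  0.16]
184 (np.int64(321), np.int64(321)) 185 (np.int64(321), np.int64(321)) 186 (np.int64(321), np.int64(321)) 187 (np.int64(321), np.int64(321)) 188 (np.int64(321), np.int64(321)) 189 (np.int64(321), np.int64(321)) 190 (np.int64(321), np.int64(322)) 191 (np.int64(310), np.int64(324)) 192 (np.int64(309), np.int64(325)) 193 (np.int64(309), np.int64(326)) 194 (np.int64(309), np.int64(326)) 195 (np.int64(309), np.int64(325)) 196 (np.int64(309), np.int64(325)) 197 (np.int64(309), np.int64(325)) 198 (np.int64(309), np.int64(325)) 199 (np.int64(310), np.int64(324)) 200 (np.int64(313), np.int64(322)) 201 None 
 212 []

 214 []

 216 [307 308 327 328]

 218 [304 305 306 307 308 327 328 329 330]
```

Call:
drive_tool(steps=[0,0,-1.5,0,0,0,0.5,-1.5,-4,0,0,0,-0.5,-4,0,0,0,0,-4,0,0,0,0,-3,0])

```text
clock: 12.63
position: [0.6438, -0.0904, 0.1471]
tool_rot: [-1.571, 0.0, -1.551]
force: [0.1, 0.5, -3.2]
grip_width: 0.0199
```

Call:
drive_tool(steps=[0,0,0,-1.5,0,0,0,0,-1.5,0,0,0,0,-1,0,0,0,0,-1,0,0,0,0,-1,0])

```text
clock: 13.05
position: [0.6441, -0.0904, 0.1418]
tool_rot: [-1.571, -0.0, -1.551]
force: [0.0, -0.2, -3.5]
grip_width: 0.0201
```

Bottom is about 43 mm up; 5 mm to go.

Call:
drive_tool(steps=[0,0,0,-0.8,0,0,0,0,-0.8,0,0,0,0,-0.8,0,0,0,0,-0.7,0,0,0,0,-0.7,0])

```text
clock: 13.47
position: [0.6441, -0.0904, 0.1379]
tool_rot: [-1.571, 0.0, -1.551]
force: [-0.0, -0.1, -2.8]
grip_width: 0.0199
```

Call:
drive_tool(steps=[0,0,0,-0.4,0,0,0,0,-0.4,0,0,0,0,-0.4,0,0,0,0,0,0,0,0,0,0,0])

```text
clock: 13.88
position: [0.6441, -0.0903, 0.1368]
tool_rot: [-1.571, 0.0, -1.551]
force: [0.0, -0.4, -4.0]
grip_width: 0.0205
```

Call:
drive_tool(steps=[0,0,0,-0.4,0,0,0,0,-0.4,0,0,0,0,-0.4,0,0,0,0,0,0,0,0,0,0,0])

```text
clock: 14.3
position: [0.6446, -0.0902, 0.1366]
tool_rot: [-1.569, 0.0, -1.551]
force: [-2.0, 1.1, 10.0]
grip_width: 0.0199
```

Call:
drive_tool(steps=[0,0,0,0.8,0,24,0,0,0,0,30,0,0,0,0,45,0,0,0,0,50,0,0,0,0])

```text
clock: 14.72
position: [0.644, -0.0904, 0.1363]
tool_rot: [-1.571, -0.0, -1.551]
force: [-0.8, -0.0, 0.3]
grip_width: 0.0503
```

Call:
drive_tool(steps=[50,0,0,5,0,50,0,0,20,0,50,0,0,30,0,50,0,0,30,0,50,-20,0,0,0])

```text
clock: 15.13
position: [0.6281, -0.0902, 0.227]
tool_rot: [-1.562, -0.0, -1.551]
force: [1.8, 0.1, 1.0]
grip_width: 0.0502
```

Call:
drive_tool(steps=[70,-35,0,0,0,70,-35,0,0,0,70,-35,0,0,0,70,-35,0,0,0,70,-17,-4,0,0])

```text
clock: 15.55
position: [0.4635, -0.0941, 0.2218]
tool_rot: [-1.572, -0.0, -1.551]
force: [1.2, 0.3, 0.8]
grip_width: 0.0702
```

```bash
python3 - <<'E'
from m import *
np.set_printoptions(precision=1,suppress=True)
p=monitor.observe()['position'];print(monitor.observe()['force'],p*1e3)
S=cam('side');T=cam('top')
c=lambda g,x,y,r:cv2.resize(g['frame'][y-r:y+r,x-r:x+r,::-1],(400,400),interpolation=cv2.INTER_CUBIC)
cv2.imwrite('pics/p5.png',np.hstack([c(S,340,215,50),c(T,382,225,50)]))
for g in (S,T): print([x[1:] for x in comps(g,(105,140,40),(125,255,255))[0]],[x[1:] for x in comps(g,(0,180,60),(4,255,255))[0]])
E
```

```text
[1.2 0.3 0.8] [463.5 -94.1 221.8]
[([607, 28, 33, 62, 1736], [623.0, 57.5]), ([435, 36, 50, 38, 1637], [460.3, 54.8]), ([434, 104, 33, 35, 1002], [450.4, 120.8]), ([309, 190, 18, 19, 228], [317.2, 200.5]), ([304, 216, 27, 17, 181], [316.7, 225.3])] [([274, 163, 9, 9, 65], [277.8, 166.7]), ([372, 224, 14, 10, 99], [378.4, 228.6]), ([83, 371, 250, 109, 19217], [212.1, 435.1])]
[([365, 208, 32, 32, 701], [381.0, 222.1])] [([422, 147, 12, 12, 115], [427.4, 152.3]), ([0, 168, 90, 132, 10641], [42.9, 232.3])]
```

View pics/p5.png

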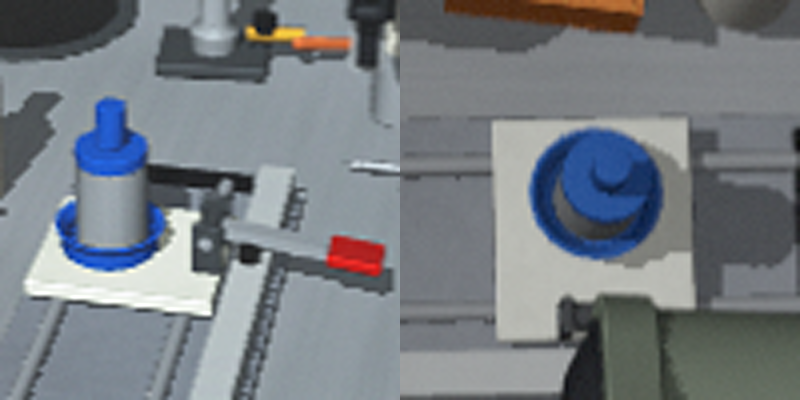

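```bash
python3 - <<'E'
from m import *
np.set_printoptions(precision=1,suppress=True)
T=pickle.load(open('top0.pkl','rb'));S=pickle.load(open('side0.pkl','rb'))
print('can post',onz(T,386,218,.150)*1e3,'lid',onz(T,383.2,218.3,.118)*1e3,'side lid', onz(S,317.5,199,.116)*1e3,'cup',onz(T,380.9,223.7,.054)*1e3)
for z in (.06,.05,.045): print('paddle',onz(T,382.5,298.9,z)*1e3, onz(S,378.4,228.6,z)*1e3)
E
```

```text
can post [639. -93. 150.] lid [644.2 -89.8 118. ] side lid [ 646.6 -105.   116. ] cup [642.9 -90.3  54. ]
paddle [463.4 -92.9  60. ] [464.  -77.1  60. ]
paddle [463.8 -93.8  50. ] [465.5 -92.5  50. ]
paddle [464.1 -94.3  45. ] [ 466.3 -100.2   45. ]
```

Call:
drive_tool(steps=[70,0.5,0,-35,0,70,0,0,-35,0,70,0,0,-35,0,70,0,0,-25,0,70,0,0,-20,0])

```text
clock: 16.07
position: [0.4677, -0.0941, 0.0694]
tool_rot: [-1.572, 0.0, -1.551]
force: [0.9, -0.5, -0.7]
grip_width: 0.07
```

Call:
drive_tool(steps=[70,0,0,-15,0,70,0,0,-10,0,70,0,0,-5,0,70,0,0,0,0,70,0,0,0,0])

```text
clock: 16.48
position: [0.468, -0.0944, 0.0419]
tool_rot: [-1.57, -0.0, -1.551]
force: [0.4, -0.1, 1.2]
grip_width: 0.0702
```

```bash
python3 - <<'E'
from m import *
o=monitor.observe();print(o['force'],o['position'])
S=cam('side')
cv2.imwrite('pics/p6.png',cv2.resize(S['frame'][180:270,320:440,::-1],(640,480),interpolation=cv2.INTER_CUBIC))
E
```

```text
[ 0.36222572 -0.06989803  1.1610071 ] [ 0.46801931 -0.09435018  0.04187107]
```

View pics/p6.png

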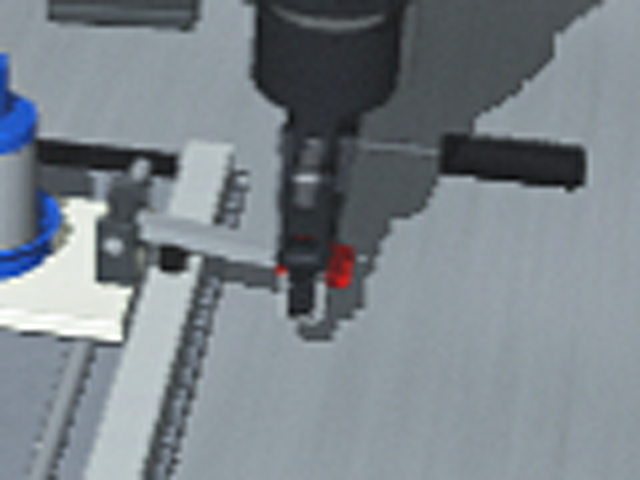

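Call:
drive_tool(steps=[70,-3,0,0,0,45,0,0,0,0,38,0,0,0,0,20,0,0,0,0,20,0,0,0,0], grip_force=30)

```text
clock: 16.95
position: [0.4648, -0.0945, 0.0418]
tool_rot: [-1.57, -0.0, -1.551]
force: [-0.2, -3.5, 6.1]
grip_width: 0.0316
```

Call:
drive_tool(steps=[20,0,0,3,0,20,0,0,3,0,20,0,0,3,0,20,0,0,3,0,20,0,0,3,0])

```text
clock: 17.37
position: [0.4643, -0.0942, 0.0566]
tool_rot: [-1.571, 0.0, -1.551]
force: [0.5, 0.4, -8.3]
grip_width: 0.0315
```

Gripped and lifting; follow the arc.

Call:
drive_tool(steps=[20,0,0,4,0,20,0.3,0,4,0,20,0.5,0,4,0,20,0.7,0,4,0,20,0.8,0,4,0])

```text
clock: 17.78
position: [0.4668, -0.0943, 0.0768]
tool_rot: [-1.571, 0.0, -1.551]
force: [0.4, 1.6, -7.7]
grip_width: 0.0313
```

Call:
drive_tool(steps=[20,1,0,4,0,20,1.2,0,4,0,20,1.4,0,4,0,20,1.6,0,4,0,20,1.8,0,4,0])

```text
clock: 18.2
position: [0.4736, -0.0944, 0.0967]
tool_rot: [-1.572, 0.0, -1.551]
force: [-2.4, 0.7, -6.6]
grip_width: 0.0314
```

Call:
drive_tool(steps=[20,1.8,0,3.5,0,20,1.9,0,3.5,0,20,1.9,0,3.5,0,20,1.9,0,3,0,20,1.5,0,2.5,0])

```text
clock: 18.62
position: [0.483, -0.0944, 0.1127]
tool_rot: [-1.571, 0.0, -1.551]
force: [-2.7, -0.5, -7.0]
grip_width: 0.0312
```

Call:
drive_tool(steps=[20,0.6,0,1,0,20,0.5,0,0.8,0,20,0.5,0,0.8,0,20,0,0,0.5,0,20,0,0,0.5,0])

```text
clock: 19.03
position: [0.4852, -0.0943, 0.1161]
tool_rot: [-1.569, 0.0, -1.551]
force: [4.8, 0.6, -13.3]
grip_width: 0.0312
```

Call:
drive_tool(steps=[34,0,0,0,0,45,0,0,0,0,60,0,0,0,0,70,0,0,0,0,70,0,0,0,0])

```text
clock: 19.45
position: [0.4846, -0.0944, 0.1161]
tool_rot: [-1.57, -0.0, -1.551]
force: [-0.4, 0.5, 0.7]
grip_width: 0.0696
```

Call:
drive_tool(steps=[70,0,0,10,0,70,0,0,25,0,70,0,0,35,0,70,0,0,35,0,70,0,-20,20,0])

```text
clock: 19.87
position: [0.4854, -0.1117, 0.2452]
tool_rot: [-1.567, 0.001, -1.547]
force: [0.9, -0.4, 0.5]
grip_width: 0.0703
```

Call:
drive_tool(steps=[70,-10,-38,0,0,70,-10,-38,0,0,70,-10,-38,0,0,70,-10,-38,0,0,70,0,-20,0,0])

```text
clock: 20.28
position: [0.4419, -0.2908, 0.242]
tool_rot: [-1.571, -0.002, -1.555]
force: [-1.1, -0.9, 1.0]
grip_width: 0.0701
```

```bash
python3 - <<'E'
from m import *
np.set_printoptions(precision=1,suppress=True)
o=monitor.observe();print(o['force'],o['position'])
S=cam('side');T=cam('top')
c=lambda g,x,y,r:cv2.resize(g['frame'][y-r:y+r,x-r:x+r,::-1],(400,400),interpolation=cv2.INTER_CUBIC)
cv2.imwrite('pics/p7.png',np.hstack([c(S,340,215,60),c(T,382,250,60)]))
for g in (S,T): print([x[1:] for x in comps(g,(105,140,40),(125,255,255))[0]],[x[1:] for x in comps(g,(0,180,60),(4,255,255))[0]])
E
```

```text
[-1.1 -0.9  1. ] [ 0.4 -0.3  0.2]
[([602, 27, 38, 63, 1911], [621.4, 57.1]), ([435, 35, 50, 39, 1678], [459.8, 54.4]), ([434, 104, 33, 35, 1003], [450.4, 120.8]), ([309, 189, 18, 20, 231], [317.2, 199.9]), ([304, 215, 27, 17, 175], [316.7, 224.9])] [([274, 163, 9, 9, 65], [277.8, 166.7]), ([368, 201, 13, 12, 82], [374.1, 206.5]), ([83, 371, 250, 109, 19213], [212.1, 435.1])]
[([366, 208, 32, 32, 699], [382.1, 222.0])] [([422, 147, 12, 12, 117], [427.3, 152.3]), ([0, 168, 89, 132, 10631], [42.8, 232.5]), ([380, 283, 14, 14, 174], [386.2, 289.4])]
```

View pics/p7.png

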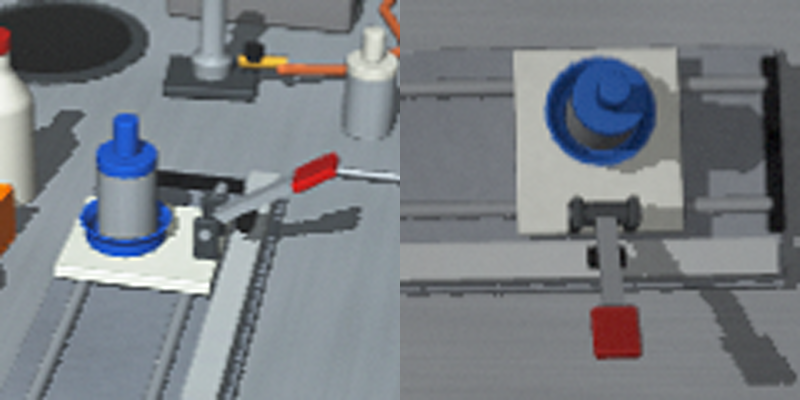

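Call:
drive_tool(steps=[70,0,0,0,0,70,0,0,0,0,70,0,0,0,0,70,0,0,0,0,70,0,0,0,0])

```text
clock: 20.8
position: [0.4447, -0.2856, 0.2411]
tool_rot: [-1.571, 0.0, -1.55]
force: [0.7, 0.3, -0.2]
grip_width: 0.07
```

```bash
python3 - <<'E'
from m import *
g=cam('top');b=[x[1:] for x in comps(g,(105,140,40),(125,255,255))[0]];r=[x[1:] for x in comps(g,(0,180,60),(4,255,255))[0]]
print(b,r)
c=b[0][1]
if len(b)==1 and abs(c[0]-382.1)<0.8: print(workorder.job_done())
E
```

```text
[([366, 208, 32, 32, 698], [382.1, 222.1])] [([422, 147, 12, 12, 116], [427.3, 152.4]), ([0, 168, 89, 132, 10648], [42.8, 232.4]), ([380, 282, 14, 15, 178], [386.2, 289.5])]
the job is handed in; nothing more can be done
None
```

The shuttle is loaded and the job is handed in, at about 21 s on the robot's clock. I saw no failed step, but the interface reports no verdict.

- **Brake:** I pressed the lever until the tool read 11.6 N, then let go. It stayed down by itself, slightly past level. I could not measure the force between shoe and strip directly.
- **Canister:** I gripped the blue-lidded canister by its post and set it in the cup with about 10 N at the tool. Its lid measured about 1.4 mm from the cup axis, and it looked upright. Two rougher readings, of the post top and of the lid in the side picture, disagreed by up to 15 mm. I put those down to less reliable pixel picks and did not use them.
- **Lever:** I pinched the paddle and swung it up until the force rose to 13 N at the stop. The paddle came back to within about 1 px of its starting picture position.
- **Last check:** The canister was in the cup and the arm was clear. The shuttle had shifted about 2–3 mm along its track (1 px, limit 20 mm) and was not moving. I saw nothing else disturbed, though I measured the other items only where they showed up in the colour masks.

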